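Zero the mould thickness gauge on its setting plate

TASK

Slide the setting plate along its track, under the gauge's plunger, until it is fully home against the back stop; the needle swings over as the plunger rides up. Then turn the dial's bezel until its zero mark lines up with the tip of the needle, let go, and leave the plate home and the other things on the bench where they are.

Things in the scene. Friction and masses are not known exactly. Their poses are not given: they have to be found in the camera images.
- stand: Grey bench thickness gauge, fixed. Origin on the table below the plunger; z up, +y along the track to the back stop. Base 12 mm thick, 76 mm wide; on it two guide bars 8 mm high, 43.6 mm apart, from y = -272 to +52 mm. A column at x = +48 to +88 mm, 50 mm wide, carries an arm 34 mm wide (x -20 to +88, z 73 to 97 mm) over the track; on the arm sits the inclined dial head.
- plate: Setting plate: loose aluminium bar 40 mm wide (x), 195 long (y), 14 thick, 0.35 kg, lying in the track (1.8 mm play each side). Origin on its underside, at the point below the plunger when home: nose at y = +35 mm (the last 25 mm slope down to 7 mm thick), tail at -160. Home: its y in the stand's frame is 0 (at the start -58 to -95 mm), its underside 12 mm above the table.
- fin_top (a point): Middle of the top of the plate's upright dark steel fin, the handle: 14 mm thick (x), 32 mm long (y), standing 35 mm above the plate's top, at y = -140 mm in the plate's frame; axes of the plate.
- dial_centre (a point): Centre of the dial, on the bezel's axis, 3 mm below the bezel's front rim. Fixed to the head: z is the axis out of the dial, leaning 29 degrees from vertical towards the stand's -y side (the open end of the track); y points to 12 o'clock (up the slope), x to 3 o'clock.
- stop_face (a point): Middle of the back stop's face that the plate's nose meets, 35 mm past the plunger along the track, 23 mm above the table; axes of the stand. The stop is a steel block 64 mm wide, 34 mm high.
- plunger_tip (a point): Lowest point of the plunger, a vertical steel pin with a round tip 12 mm across, hanging from the arm, sprung down with about 2 N. It rests 21 mm above the table and stands at 26 mm when the plate is home.
- bezel_back (a point): Centre of the bezel's back, on the dial's axis, 17 mm behind dial_centre. Bezel: round knurled aluminium ring 60 mm across, reaching from 1 mm to 20 mm in front of this point. Behind it the round case is only 42 to 49 mm across for 40 mm, so fingertips may reach past the bezel. Axes turn with the bezel.
- zero_mark (a point): Zero mark: the one bold black bar across the bezel's rim and the dial's edge (the others are hairlines, 50 divisions). This point turns with the bezel, on the dial's plane, 23.5 mm from dial_centre. The bezel turns either way without end, stiffly, and stays where it is left.
- needle_tip (a point): Tip of the black needle, inside the bezel behind a guard that cannot be reached through, on the dial's plane at 23.5 mm from its centre. Moved by the plunger only: it turns 1.2 rad clockwise as the plate goes home, to somewhere near 12 o'clock.
- bezel (a joint): Angle of the bezel in rad, growing counter-clockwise as seen facing the dial; at 0 the zero mark is at 12 o'clock.
- mould_a: Bystander: pink rubber mould block 72 x 48 x 25 mm, origin under its centre.
- mould_b: Bystander: as mould_a.
- mould_c: Bystander: as mould_a.
- mould_d: Bystander: as mould_a.
- spray_can: Bystander: upright spray can, 52 mm across, 150 mm tall, origin under its centre.
- driver: Bystander: screwdriver lying on the table.
- nozzle_ring: Bystander: brass ring 40 mm across, 12 mm high, lying flat.
Not all that is in view belongs to the job. Leave any green or red look-alike of the plate alone.

How it is judged:
By the outcome, as a careful person would: the job done as asked, in the order asked, and still so for the second after the job is handed in, with the robot touching nothing.
It also fails if it takes over 54 s, if anything falls off the work surface, if the arm or the gripper's body presses on something with over 40 N, if the wrist force passes 120 N, or if a joint passes its speed limit or range.

ROBOT

A 6-joint arm with a two-finger parallel gripper is mounted at the origin on the work surface. World frame = base frame: x ahead of the robot, y to its left, z up, the work surface at z = 0. Lengths are in m, angles in degrees, forces in N, time in s.
With the tool pointing down it reaches from about 0.325 to 0.85 m from the base axis. Payload 15.5 kg.
Tool frame: the origin (TCP) lies midway between the tips of the shut fingers; the grasp point (between the pads) lies 19 mm behind it; z points along the fingers, y is the line along which they close (so a half turn about z gives the same grasp; the last joint's range is limited). The gripper opens to 91 mm and grips with 3 to 60 N. Pads are 32 mm wide; open, the fingers measure 118 mm over their backs; the gripper's body (76 mm by 178 mm) begins 60 mm behind the grasp point.
Start: joints at [-82.305, 28.281, 77.091, -0, 74.628, -5.472], TCP at [0.142, -0.609, 0.214] pointing down, gripper open.
Joint ranges: [-166.48, 166.48], [-47.26, 123.95], [12.59, 153.08], [-70.14, 250.14], [6.76, 159.57], [-176.63, 176.63]. Speed limits (degrees/s): [108.29, 108.29, 147.25, 172.46, 172.46, 172.46].

INTERFACE

Orientations are given as a 3x3 rotation matrix whose columns are the frame's x, y, z axes.
In Python, from bench import ctrl gives the robot as it stands. The module is installed in compiled form; this text tells all that it offers. Calls block until the motion is done:
- ctrl.goto(position, orientation): joint-space move of the TCP to a pose.
- ctrl.move_l(position, vel=0.15, ori=None, contact_N=None): straight line of the TCP; ori=None keeps the orientation; vel is the mean speed in m/s. With contact_N (N) it stops when the force on the tool has changed by that much, and returns True; else False.
- ctrl.movej(angles): joint-space move.
- ctrl.command_gripper(opening): opening from 0.0 (shut) to 1.0 (fully open); the grip force is fixed at half the most; returns when the fingers have stopped.
- ctrl.sleep(seconds).
- ctrl.ik(position, orientation): joint angles nearest the present ones, or None.
- ctrl.read_camera(name): name is "side" or "top"; returns the picture (420x560x3 uint8, blue, green, red); there is no depth.
- ctrl.camera_params(name): a dict with "fx", "fy", "cx", "cy" (pixels), "D" ([k1, k2, p1, p2, k3] as OpenCV has them; the pictures are not rectified), "pose" (4x4, takes a point from camera to world coordinates). Camera axes: x right, y up, looking along -z (the intrinsics and any distortion apply to the point x, -y, -z); pixel columns grow to the right and rows downward; lengths in m; the calibration is good to about 2 mm. A picture is of the moment at which its call begins. camera_params takes no time and is no camera call.
A pose or a line that the arm cannot do raises ctrl.MotionError and nothing moves.
- ctrl.sign_off(): hands the job in; it is judged then, once.
Readings, each from a call of its own:
- ctrl.current_t(): time.
- ctrl.current_q(): joint angles.
- ctrl.current_dq(): joint speeds.
- ctrl.current_effort(): joint torques, N m.
- ctrl.current_tool_pos(): TCP position.
- ctrl.current_eef_rot(): TCP orientation.
- ctrl.current_contact_force(): force on the tool from outside, world axes, zero at the start.
- ctrl.current_wrist_torque(): the same for the moment, N m.
- ctrl.current_grip_width(): opening from 0.0 (shut) to 1.0 (fully open).
- ctrl.current_grasp_force(): force on a finger pad.
Only numpy, scipy, OpenCV 4.12 (cv2) and the standard library are available. Lean on these libraries where they do the work, as an engineer would, in place of code of your own. Each camera call takes 0.05 s, during which the arm holds its last target. There are 200 camera calls.

## Working session

There is one attempt and no reset: what is moved stays moved. The work goes in short steps, each a Python script; the robot and the scene stay as the last script left them, time stands still between calls to the robot, and variables do not carry over. Pictures are saved under pics/ and viewed, at most 10 in all, crops included, and the job is handed in when it is done.

```bash
mkdir -p pics
python3 - <<'E'
from bench import ctrl
import cv2,numpy as np
np.set_printoptions(precision=4,suppress=True)
for n in("side","top"):
    cv2.imwrite(f"pics/{n}0.png",ctrl.read_camera(n)); print(n,ctrl.camera_params(n))
print(ctrl.current_t())
E
```

```text
side {'fx': 406.3872181203846, 'fy': 406.3872181203846, 'cx': 288.62034576079384, 'cy': 214.13699954424155, 'D': array([0.0131, 0.    , 0.    , 0.    , 0.    ]), 'pose': array([[-0.8043,  0.4495, -0.3887,  0.077 ],
       [-0.594 , -0.5898,  0.547 ,  0.5621],
       [ 0.0166,  0.6709,  0.7414,  0.8767],
       [ 0.    ,  0.    ,  0.    ,  1.    ]])}
top {'fx': 538.0394159995765, 'fy': 538.0394159995765, 'cx': 285.5236932625901, 'cy': 217.23825616898438, 'D': array([0.0418, 0.    , 0.    , 0.    , 0.    ]), 'pose': array([[-0.0254,  0.9959, -0.0873,  0.3316],
       [-0.9995, -0.0235,  0.0225,  0.0344],
       [ 0.0203,  0.0878,  0.9959,  1.5301],
       [ 0.    ,  0.    ,  0.    ,  1.    ]])}
0.1
```

View pics/side0.png

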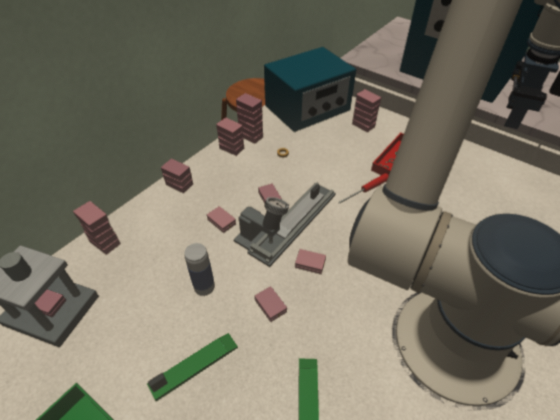

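View pics/top0.png

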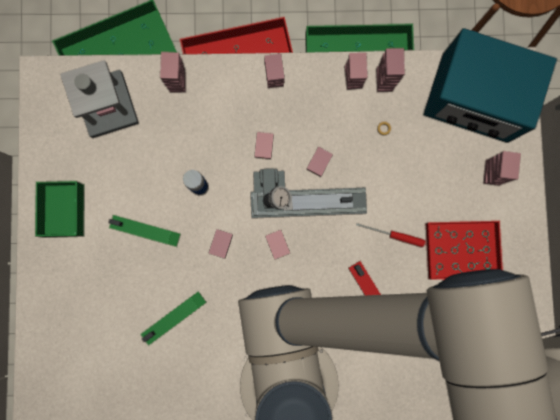

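The gauge lies mid-bench: in the top view the dial is at about (280,198) and the fin at (347,200). In the side view the dial is near (275,207) and the fin near (315,190). I'll zoom in on both.

Run:
```python
import cv2,numpy as np
t=cv2.imread("pics/top0.png")[160:225,242:377];s=cv2.imread("pics/side0.png")[172:272,225:345]
t=cv2.resize(t,None,fx=5.5,fy=5.5,interpolation=cv2.INTER_CUBIC);cv2.imwrite("pics/t1.png",t)
s=cv2.resize(s,None,fx=6,fy=6,interpolation=cv2.INTER_CUBIC);cv2.imwrite("pics/s1.png",s)
```

```text
(no output)
```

View pics/t1.png

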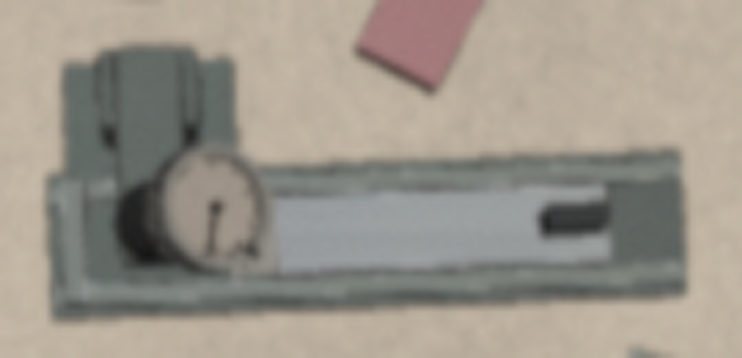

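View pics/s1.png

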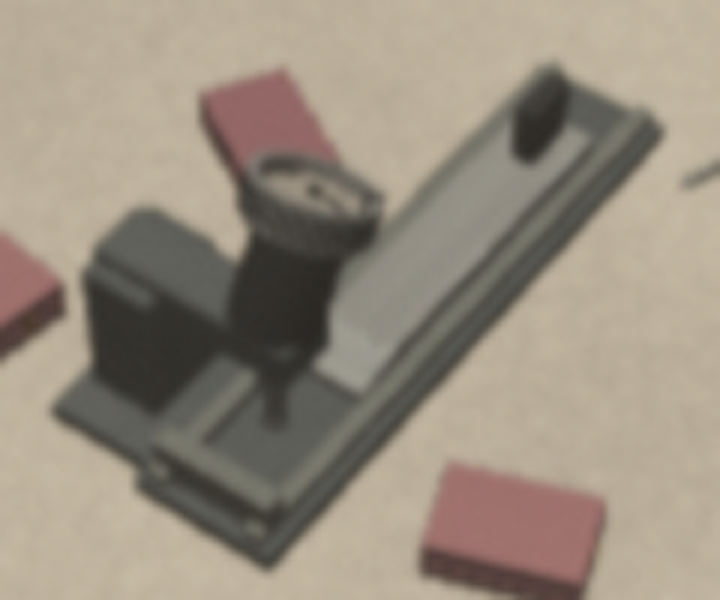

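The top crop shows the hub at (217,208), the needle pointing to 9 o'clock (down in the picture), the zero mark at (250,248), the fin top at about (575,215) and the track's open end at (684,222). The side crop shows the hub at (318,190). I'll measure from these.

```bash
cat > h.py <<'E'
import cv2,numpy as np
from bench import ctrl
np.set_printoptions(precision=4,suppress=True)
def ray(n,uv):
    p=ctrl.camera_params(n);K=np.array([[p['fx'],0,p['cx']],[0,p['fy'],p['cy']],[0,0,1]])
    x,y=cv2.undistortPoints(np.array([[uv]],float),K,p['D'])[0,0]
    d=p['pose'][:3,:3]@[x,-y,-1];return p['pose'][:3,3],d/np.linalg.norm(d)
def plane(n,uv,z):
    o,d=ray(n,uv);return o+d*(z-o[2])/d[2]
def tri(a,b):
    o1,d1=ray("top",a);o2,d2=ray("side",b)
    s=np.linalg.lstsq(np.c_[d1,-d2],o2-o1,rcond=None)[0]
    p,q=o1+s[0]*d1,o2+s[1]*d2;return (p+q)/2,np.linalg.norm(p-q)
def proj(n,P):
    p=ctrl.camera_params(n);K=np.array([[p['fx'],0,p['cx']],[0,p['fy'],p['cy']],[0,0,1]])
    c=(np.atleast_2d(P)-p['pose'][:3,3])@p['pose'][:3,:3]*[1,-1,-1]
    return cv2.projectPoints(c,np.zeros(3),np.zeros(3),K,p['D'])[0][:,0]
E
python3 - <<'E'
from h import *
T=lambda u,v:((u+.5)/5.5+242-.5,(v+.5)/5.5+160-.5)
S=lambda u,v:((u+.5)/6+225-.5,(v+.5)/6+172-.5)
print("dial",tri(T(217,208),S(318,190)))
print("fin",plane("top",T(575,215),.061))
for q in[(681,152),(686,293),(57,318),(50,178)]: print("base",q,plane("top",T(*q),.012))
print("plate tail",plane("top",T(609,184),.026),plane("top",T(611,260),.026))
for q in[(660,128),(268,570),(140,485)]: print("sidebase",plane("side",S(*q),.012))
print("nose",plane("side",S(318,375),.019),plane("side",S(360,392),.019))
E
```

```text
dial (array([0.5033, 0.0128, 0.1486]), np.float64(0.0026422649153882787))
fin [ 0.5077 -0.167   0.061 ]
base (681, 152) [ 0.5452 -0.2299  0.012 ]
base (686, 293) [ 0.4717 -0.2297  0.012 ]
base (57, 318) [0.4664 0.0951 0.012 ]
base (50, 178) [0.539  0.0973 0.012 ]
plate tail [ 0.5275 -0.1898  0.026 ] [ 0.4883 -0.1894  0.026 ]
sidebase [ 0.4713 -0.2296  0.012 ]
sidebase [0.4621 0.1003 0.012 ]
sidebase [0.5349 0.0988 0.012 ]
nose [0.5071 0.0064 0.019 ] [0.486  0.0028 0.019 ]
```

```bash
cat >> h.py <<'E'
psi=np.radians(1.2);ys=np.array([-np.sin(psi),np.cos(psi),0]);xs=np.array([np.cos(psi),np.sin(psi),0]);zs=np.array([0,0,1.])
O=np.array([.5033,.0432,0])
W=lambda x,y,z:O+x*xs+y*ys+z*zs
def best(p,Rs):
    q0=ctrl.current_q();c=[(np.abs(np.array(q)-q0).max(),i) for i,q in((i,ctrl.ik(p,R)) for i,R in enumerate(Rs)) if q is not None]
    return Rs[min(c)[1]]
E
python3 - <<'E'
from h import *
Rs=[np.c_[s*ys,s*xs,-zs] for s in(1,-1)]
for R in Rs: print(np.linalg.det(R))
R=best(W(0,-.265,.12),Rs)
ctrl.command_gripper(0.0)
ctrl.goto(W(0,-.268,.10),R); ctrl.move_l(W(0,-.268,.038),.12)
ctrl.sleep(.2);f0=np.array(ctrl.current_contact_force());print(f0,ctrl.current_t())
for k in range(6):
    hit=ctrl.move_l(W(0,-.160,.038),.05,contact_N=12)
    d=np.array(ctrl.current_tool_pos())-O;f=np.array(ctrl.current_contact_force())-f0
    print(hit,d@ys,d@xs,f,ctrl.current_t())
    if not hit or d@ys>-.182 and np.linalg.norm(f)>8:break
ctrl.sleep(.3);print(ctrl.current_contact_force(),(np.array(ctrl.current_tool_pos())-O)@ys)
cv2.imwrite("pics/side2.png",ctrl.read_camera("side"))
E
```

```text
0.9999999999999999
0.9999999999999999
[0.7612 0.6841 0.3568] 4.2917
True -0.17547155305431378 0.00046850495312392203 [-1.0252 -7.6009 -0.4648] 5.9333
True -0.17546962417703565 0.0021829525077179893 [ -1.144  -13.0448  -0.3801] 6.1417
[ -0.4882 -10.3609  -0.3246] -0.1755312113493986
```

Run:
```python
from h import *
f0=np.array([.76,.68,.36])
ctrl.move_l(W(0,-.160,.038),.03,contact_N=12)
print((np.array(ctrl.current_tool_pos())-O)@ys,np.array(ctrl.current_contact_force())-f0)
ctrl.move_l(W(0,-.20,.038),.08);ctrl.move_l(W(0,-.25,.20),.2)
ims={n:np.mean([ctrl.read_camera(n).astype(float) for _ in range(6)],0) for n in("top","side")}
np.savez("pics/a.npz",**ims);print(ctrl.current_t())
C=(275,205)
t=cv2.resize(ims["top"][165:225,245:365],None,fx=6,fy=6,interpolation=cv2.INTER_CUBIC)
s=cv2.resize(ims["side"][180:255,235:335],None,fx=6,fy=6,interpolation=cv2.INTER_CUBIC)
c=np.zeros((360+0,720,3));cv2.imwrite("pics/t3.png",t);cv2.imwrite("pics/s3.png",s)
```

```text
-0.17566043450557212 [-1.0817 -7.7444 -0.2556]
8.7667[ WARN:0@11.944] global loadsave.cpp:1063 imwrite_ Unsupported depth image for selected encoder is fallbacked to CV_8U.
```

View pics/t3.png

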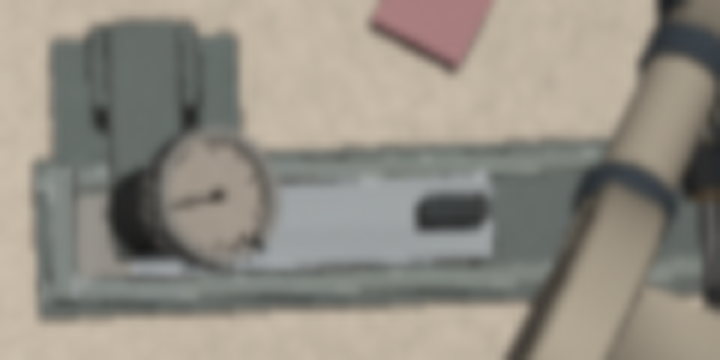

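View pics/s3.png

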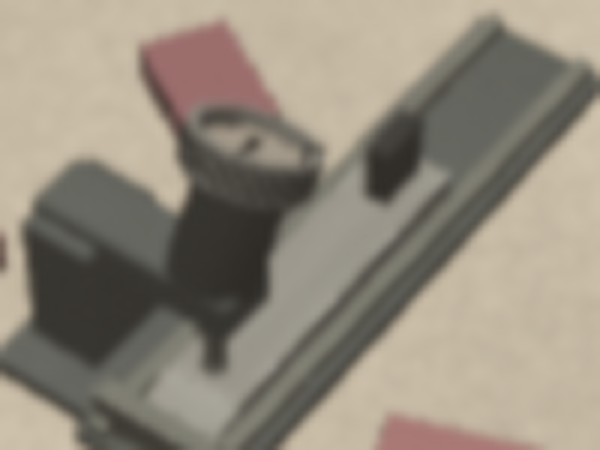

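The plate is home with its nose at the stop. The needle has swung to just left of 12 o'clock: in the top crop the hub is at (218,195), the tip at (172,206) and the zero mark at about (255,243). Next I'll measure the angles on the dial plane and check reach.

```bash
cat >> h.py <<'E'
a29=np.radians(29)
dz=-np.sin(a29)*ys+np.cos(a29)*zs; dy=np.cos(a29)*ys+np.sin(a29)*zs; dx=xs
def polar(im,n,C,r0,r1,h=0):   # mean darkness per degree, angle ccw from 12
    A=np.radians(np.arange(-180,180));g=im.mean(2).astype(np.float32);acc=[]
    for r in np.arange(r0,r1,.0005):
        P=C+h*dz+r*(-np.sin(A)[:,None]*dx+np.cos(A)[:,None]*dy)
        uv=proj(n,P).astype(np.float32);acc.append(cv2.remap(g,uv[:,:1],uv[:,1:],cv2.INTER_CUBIC)[:,0])
    return -np.mean(acc,0)
def peak(p,lo=-180,hi=180,w=14):
    A=np.arange(-180,180);m=(A>=lo)&(A<hi);k=A[m][np.argmax(p[m])]
    j=(np.arange(k-w,k+w+1)+180)%360;v=p[j]-np.median(p);v=np.clip(v-.3*v.max(),0,None)
    return k+(np.arange(-w,w+1)@v)/v.sum(), p[m].max()-np.median(p)
def tool(phi): # finger line at angle phi (ccw from 12) on the dial
    f=-np.sin(phi)*dx+np.cos(phi)*dy; z=-dz; return np.c_[np.cross(f,z),f,z]
E
python3 - <<'E'
from h import *
d=np.load("pics/a.npz")
C,e=tri((281.2,197.1),(276.3,203.9));print(C,e,(C-O)@xs,(C-O)@ys)
for n,uv in(("top",(281.2,197.1)),("side",(276.3,203.9))):
    o,r=ray(n,uv);Cn=o+r*((C-o)@dz)/(r@dz)
    print(n,Cn,"needle",peak(polar(d[n],n,Cn,.010,.020),-60,90),"zero",peak(polar(d[n],n,Cn,.019,.024),60,180),peak(polar(d[n],n,Cn,.024,.029,.003),60,180))
for ph in range(0,360,20):
    q=ctrl.ik(C-.023*dz,tool(np.radians(ph)));print(ph,None if q is None else np.round(q,0))
E
```

```text
[0.5056 0.013  0.1447] 0.00016021349225494062 0.0016875308561726862 -0.030240928662252666
top [0.5057 0.013  0.1447] needle (np.float64(12.39099864232584), np.float32(37.2528)) zero (np.float64(121.63872170648725), np.float32(16.802223)) (np.float64(126.29166198381435), np.float32(43.056572))
side [0.5056 0.0129 0.1447] needle (np.float64(16.580838277522165), np.float32(30.868698)) zero (np.float64(59.962110364803095), np.float32(13.456245)) (np.float64(87.21197844727666), np.float32(8.06723))
0 [ -23.   31.   99.   29.   66. -129.]
20 [ -23.   31.   99.   29.   66. -149.]
40 [ -23.   31.   99.   29.   66. -169.]
60 [-23.  31.  99.  29.  66. 171.]
80 [-23.  31.  99.  29.  66. 151.]
100 [-23.  31.  99.  29.  66. 131.]
120 [-23.  31.  99.  29.  66. 111.]
140 [-23.  31.  99.  29.  66.  91.]
160 [-23.  31.  99.  29.  66.  71.]
180 [-23.  31.  99.  29.  66.  51.]
200 [-23.  31.  99.  29.  66.  31.]
220 [-23.  31.  99.  29.  66.  11.]
240 [-23.  31.  99.  29.  66.  -9.]
260 [-23.  31.  99.  29.  66. -29.]
280 [-23.  31.  99.  29.  66. -49.]
300 [-23.  31.  99.  29.  66. -69.]
320 [-23.  31.  99.  29.  66. -89.]
340 [ -23.   31.   99.   29.   66. -109.]
```

```bash
cat > g.py <<'E'
from h import *
C=np.array([.5053,.0129,.146])
def grip_center(C,k):
    "close, then shift along the finger line until side force is small; returns C"
    ph=np.array(ctrl.current_eef_rot())[:,1]
    f0=np.array(ctrl.current_contact_force()); ctrl.command_gripper(0.35)
    f=np.array(ctrl.current_contact_force())-f0
    print("grip",ctrl.current_grip_width(),ctrl.current_grasp_force(),"side",f@ph,"f",f)
    return f@ph,ph
E
python3 - <<'E'
from g import *
R=tool(np.radians(300));ctrl.command_gripper(1.0)
ctrl.goto(C+.07*dz,R);print(ctrl.current_q())
print("hit",ctrl.move_l(C-.023*dz,.10,contact_N=6),ctrl.current_t())
grip_center(C,0);print(ctrl.current_tool_pos()-(C-.023*dz),ctrl.current_t())
E
```

```text
[-26.9337  25.1572  92.1117  25.7508  78.5227 -66.7739]
hit False 11.9833
grip 0.6531855254480288 30.000913739204407 side -8.207770546877356 f [-6.5715 -7.0704  2.6352]
[-0.0008 -0.0004 -0.0002] 12.575
```

Run:
```python
from g import *
def turn(deg,n):
    q=np.array(ctrl.current_q(),float)
    for i in range(n):
        q[5]+=deg/n;ctrl.movej(q)
        print(np.round(ctrl.current_contact_force(),1),np.round(ctrl.current_wrist_torque(),2),round(ctrl.current_q()[5],2),ctrl.current_t())
ph=tool(np.radians(300))[:,1]
ctrl.move_l(np.array(ctrl.current_tool_pos())-.0008*ph,.02)
print(ctrl.current_contact_force())
turn(56,4)
ctrl.command_gripper(0.85);print(ctrl.current_grip_width());grip_center(C,1)
turn(54,4);print(ctrl.current_t(),ctrl.current_tool_pos()-(C-.023*dz))
```

```text
[4.5619 5.7327 0.0188]
[ 2.1  2.3 -0.5] [-0.03 -0.44 -0.31] -55.85 13.175
[ 4.1  5.5 -2.6] [ 0.12 -0.65 -0.36] -41.93 13.525
[ 4.5  4.5 -3.2] [ 0.14 -0.81 -0.49] -27.94 13.875
[ 5.   4.8 -3.6] [-0.01 -0.98 -0.57] -13.94 14.225
0.8516233963831865
grip 0.6501357043916784 29.999613761901855 side 4.4709592850462885 f [ 3.7013 -1.152  -3.2845]
[ 2.3 -0.2 -2.4] [-0.52 -0.33 -0.25] -0.36 15.4667
[ 2.6 -0.6 -2.8] [-0.6  -0.42 -0.29] 12.98 15.8083
[ 3.9 -0.6 -3.3] [-0.79 -0.51 -0.43] 26.41 16.15
[ 3.8 -0.7 -4.2] [-0.98 -0.63 -0.4 ] 39.89 16.4917
16.4917 [-0.0004 -0.0009 -0.0002]
```

Very smooth. I'll release, back off and look.

```bash
cat > look.py <<'E'
from g import *
def look(tag):
    ims={n:np.mean([ctrl.read_camera(n).astype(float) for _ in range(6)],0) for n in("top","side")}
    np.savez(f"pics/{tag}.npz",**ims)
    for n,uv in(("top",(281.2,197.1)),("side",(276.3,203.9))):
        o,r=ray(n,uv);Cn=o+r*((C-o)@dz)/(r@dz)
        print(n,"needle",[round(float(peak(polar(ims[n],n,Cn,a,b),-50,70)[0]),1) for a,b in((.008,.014),(.012,.018),(.016,.020))],
          "zero",[round(float(peak(polar(ims[n],n,Cn,a,b,.003),-60,80)[0]),1) for a,b in((.022,.025),(.025,.029))])
    t=cv2.resize(ims["top"][180:215,262:302],None,fx=10,fy=10,interpolation=cv2.INTER_CUBIC)
    s=cv2.resize(ims["side"][187:222,258:298],None,fx=10,fy=10,interpolation=cv2.INTER_CUBIC)
    cv2.imwrite(f"pics/{tag}.png",np.clip(np.hstack([t,s]),0,255).astype(np.uint8));print(ctrl.current_t())
E
python3 - <<'E'
from look import *
ctrl.command_gripper(1.0)
ctrl.move_l(np.array(ctrl.current_tool_pos())+.09*dz,.2)
ctrl.goto(W(0.0,-.25,.25),np.array(ctrl.current_eef_rot()))
look("b")
E
```

```text
top needle [12.7, 12.0, 12.6] zero [15.7, 17.8]
side needle [17.0, 18.0, 19.1] zero [20.9, 21.4]
19.1417
```

View pics/b.png

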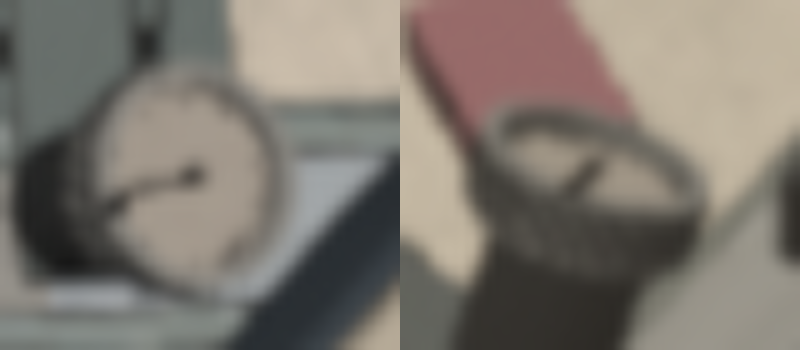

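The needle runs from the hub at (195,176) towards (115,200) and the bold bar sits at about (115,207), so it's a few degrees too far counter-clockwise. I'll quantify this by differencing against the earlier picture, which has the same needle but no bar there.

```bash
cat > meas.py <<'E'
from look import *
def meas(tag):
    a=np.load("pics/a.npz");b=np.load(f"pics/{tag}.npz")
    for n,uv in(("top",(281.2,197.1)),("side",(276.3,203.9))):
        o,r=ray(n,uv);Cn=o+r*((C-o)@dz)/(r@dz)
        out=[]
        for r0,r1,h in((.020,.024,0),(.022,.025,0),(.024,.026,.003),(.026,.028,.003),(.028,.030,.003)):
            p=polar(b[n]-a[n],n,Cn,r0,r1,h);k,v=peak(p,-30,60,12);out.append((round(float(k),1),round(float(v))))
        print(n,"zero",out,"needle",[(round(float(peak(polar(a[n],n,Cn,x,x+.003),-50,70)[0]),1),round(float(peak(polar(b[n],n,Cn,x,x+.003),-50,70)[0]),1)) for x in(.006,.009,.012,.015,.018,.0205)])
E
python3 -c "
from meas import *
meas('b')"
```

```text
top zero [(18.8, 33), (19.4, 52), (18.9, 48), (19.2, 64), (19.1, 60)] needle [(15.2, 15.1), (12.9, 12.7), (12.1, 11.9), (12.3, 12.1), (12.7, 13.6), (13.1, 15.8)]
side zero [(19.5, 10), (15.5, 7), (21.5, 24), (21.6, 17), (21.1, 11)] needle [(16.2, 16.9), (16.3, 17.0), (16.3, 17.2), (17.2, 18.3), (17.7, 19.4), (19.1, 18.8)]
```

```bash
cat > trim.py <<'E'
from meas import *
import sys
def trim(deg,tag):
    R=tool(np.radians(215)) 
    P=C-.023*dz-.0006*dx
    ctrl.goto(P+.09*dz,R);ctrl.move_l(P,.12,contact_N=6)
    grip_center(C,2);q=np.array(ctrl.current_q(),float);q[5]+=deg;ctrl.movej(q);ctrl.sleep(.2)
    print(ctrl.current_q()[5]-q[5],ctrl.current_contact_force())
    ctrl.command_gripper(1.0)
    ctrl.move_l(np.array(ctrl.current_tool_pos())+.09*dz,.2)
    ctrl.goto(W(0,-.25,.25),np.array(ctrl.current_eef_rot()))
    look(tag);meas(tag)
if __name__=="__main__":trim(float(sys.argv[1]),sys.argv[2])
E
python3 trim.py 6.2 c
python3 - <<'E'
from meas import *
a=np.load("pics/a.npz");b=np.load("pics/b.npz")
o,r=ray("top",(281.2,197.1));Cn=o+r*((C-o)@dz)/(r@dz)
print([peak(polar(a["top"]-b["top"],"top",Cn,x,x+.002,.003),90,170,12) for x in(.024,.026,.028)])
E
```

```text
grip 0.6514407872981924 30.000004470348358 side 5.631838362097569 f [ 2.0143 -4.856  -2.5845]
-0.12171359123443892 [ 0.6451 -3.066  -1.919 ]
top needle [12.9, 12.2, 12.2] zero [13.4, 13.8]
side needle [8.9, 9.0, 10.3] zero [14.7, 15.5]
24.525
top zero [(13.6, 24), (14.4, 37), (14.3, 34), (14.3, 46), (13.9, 48)] needle [(15.2, 16.5), (12.9, 12.8), (12.1, 12.1), (12.3, 12.1), (12.7, 12.4), (13.1, 13.2)]
side zero [(9.0, 15), (10.0, 12), (12.5, 25), (13.2, 19), (13.7, 14)] needle [(16.2, 11.0), (16.3, 8.9), (16.3, 8.2), (17.2, 9.3), (17.7, 11.6), (19.1, 12.6)]
[(np.float64(125.72685227588802), np.float32(44.442055)), (np.float64(126.51378866123255), np.float32(49.326996)), (np.float64(127.17451915216422), np.float32(42.003185))]
```

View pics/c.png

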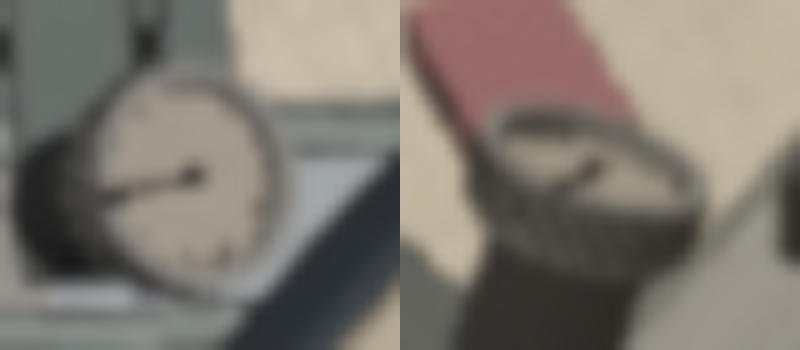

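The top view now shows the bar at (108,196), in line with the needle to within about 1.5°. The side needle reading jumped while the top one didn't, so I'll take a repeat with the arm further away before trusting either.

Run:
```python
from meas import *
ctrl.goto(W(0.0,-.36,.25),np.array(ctrl.current_eef_rot()))
look("d");meas("d")
a,b,c,d=[np.load(f"pics/{t}.npz")["side"].mean(2)[200:208,268:282] for t in"abcd"]
for m in(a,b,c,d):print(m.astype(int))
```

```text
top needle [12.9, 12.2, 12.2] zero [13.4, 13.8]
side needle [8.9, 9.1, 10.3] zero [14.7, 15.6]
25.6417
top zero [(13.7, 24), (14.5, 36), (14.4, 34), (14.3, 45), (13.9, 47)] needle [(15.2, 15.1), (12.9, 12.9), (12.1, 12.2), (12.3, 12.2), (12.7, 12.4), (13.1, 13.3)]
side zero [(9.0, 15), (9.9, 11), (12.5, 25), (13.2, 19), (13.7, 14)] needle [(16.2, 11.0), (16.3, 8.9), (16.3, 8.3), (17.2, 9.3), (17.7, 11.7), (19.1, 12.7)]
[[ 97  84  89  92  92  89  95 103 108 105 102 102 104 110]
 [109 111 121 126 125 121 126 129 129 123 117 110 108 106]
 [114 126 138 144 146 146 146 141 128 120 126 127 125 115]
 [ 98 116 130 141 147 149 146 131 102  93 119 139 143 132]
 [ 80  94 109 124 135 140 132 110  88  95 125 146 150 146]
 [ 73  79  87 101 115 120 114 102 104 120 139 149 151 151]
 [ 69  76  78  81  92  96  98 104 114 124 135 141 144 144]
 [ 68  74  78  73  76  79  82  89  95 101 111 118 121 123]]
[[ 97  91  99 110 111 101  97  93  95  98  98  99 101 106]
 [109 116 125 136 138 130 125 118 115 113 106 103 104 103]
 [112 125 136 144 146 145 143 136 121 113 113 120 120 111]
 [ 97 112 127 137 142 145 1
[... 514 characters left out ...]
 109 122 127 122 114 101  85  92 121 140 145 141]
 [ 68  78  89  98 102  90  83  89 100 117 136 145 147 146]
 [ 68  68  72  80  81  77  80  96 110 121 131 138 140 140]
 [ 70  65  65  73  71  72  78  87  94  98 107 115 118 120]]
[[ 97  95  91  89  90  90  88  97 104 101  98  99  99 105]
 [110 122 123 122 122 121 118 122 124 118 113 110 105 102]
 [111 126 134 138 140 141 140 135 123 115 121 122 120 109]
 [ 96 112 126 135 140 140 137 125  97  88 111 128 134 125]
 [ 77  93 108 120 125 120 113 100  83  91 119 137 143 139]
 [ 67  76  87  97 101  89  82  88  99 115 133 143 145 144]
 [ 67  66  70  78  80  76  79  94 109 119 129 136 138 139]
 [ 69  64  64  72  70  71  77  85  92  97 105 113 117 118]]
```

Only the top view resolves the needle: it is at about 12.8° and the zero is at about 14.1°. I'll make one small trim, allowing for roughly 1.3° of wind-up.

```bash
python3 trim.py 2.5 e
```

```text
grip 0.6470278222630648 30.000140368938446 side 5.486332312356188 f [ 1.273  -5.171  -2.7587]
-0.04740526985518656 [ 0.0956 -0.8492 -2.1134]
top needle [12.9, 12.2, 11.9] zero [11.0, 10.4]
side needle [6.9, 5.1, 5.7] zero [12.0, 12.6]
31.3833
top zero [(7.6, 23), (8.4, 35), (8.5, 31), (9.4, 46), (9.8, 50)] needle [(15.2, 16.5), (12.9, 12.9), (12.1, 12.2), (12.3, 12.2), (12.7, 11.5), (13.1, 10.7)]
side zero [(5.2, 15), (6.4, 9), (9.6, 30), (10.5, 21), (11.1, 13)] needle [(16.2, 10.1), (16.3, 7.8), (16.3, 5.0), (17.2, 4.7), (17.7, 7.2), (19.1, 9.5)]
```

Run:
```python
import cv2
a=cv2.imread("pics/e.png")
import numpy as np
t=np.load("pics/e.npz")["top"][150:240,225:365]
t=cv2.resize(t,None,fx=5,fy=5,interpolation=cv2.INTER_CUBIC)
cv2.imwrite("pics/e2.png",np.clip(np.vstack([t,cv2.resize(a[:,:400],None,fx=.4,fy=.4).copy() if 0 else t[:0]]),0,255).astype(np.uint8))
```

```text
(no output)
```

View pics/e2.png

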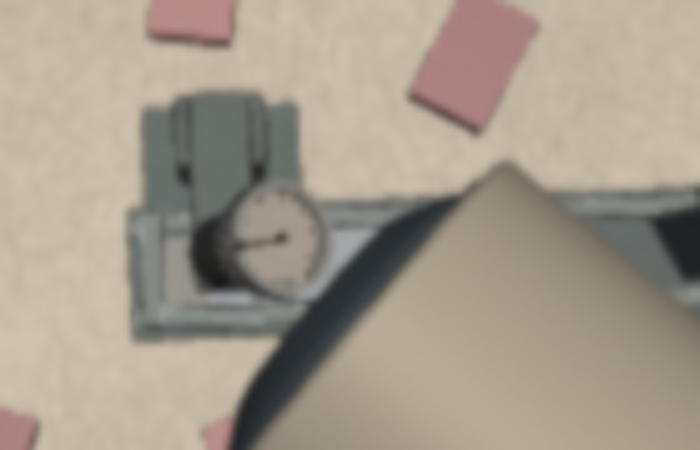

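The trim went slightly past: the bar now reads about 10.4° against the needle's 12.5°. A joint fit over the three views implies there was no wind-up loss, so I'll turn back 2.1°.

```bash
python3 trim.py -2.1 f
```

```text
grip 0.6466690290533741 30.000033974647522 side 4.99774763524692 f [ 1.2022 -4.4954 -2.8318]
0.035431679436220165 [ 0.4561 -1.9234 -0.7083]
top needle [12.8, 12.1, 12.1] zero [13.3, 13.6]
side needle [8.0, 7.2, 7.7] zero [13.4, 13.7]
36.7667
top zero [(13.5, 22), (14.3, 34), (14.2, 32), (14.0, 43), (13.4, 48)] needle [(15.2, 15.2), (12.9, 12.8), (12.1, 12.1), (12.3, 12.1), (12.7, 12.3), (13.1, 13.2)]
side zero [(6.4, 18), (7.7, 13), (10.8, 29), (11.3, 22), (11.8, 16)] needle [(16.2, 10.1), (16.3, 8.8), (16.3, 7.0), (17.2, 7.3), (17.7, 8.6), (19.1, 10.2)]
```

```bash
python3 -c "
from bench import ctrl
print(ctrl.current_contact_force(),ctrl.current_t());print(ctrl.sign_off())"
```

```text
[-0.00947305 -0.40680023  0.03204593] 36.7667
the job is handed in; nothing more can be done
None
```

I handed the job in at 36.8 s: the plate is home against the stop, the gripper is clear, nothing else on the bench was touched, and the bezel's zero is set to the needle tip to within about 1–2°, judged from the top view because the side view is too coarse.

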